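# Unlatch the mill's guard gate and hold it ajar

## Robot

A 6-joint arm with a two-finger parallel gripper is mounted at the origin on the work surface. World frame = base frame: x ahead of the robot, y to its left, z up, the work surface at z = 0. Lengths are in mm, angles in rad, forces in N, time in s.
With the tool pointing down it reaches from about 375 to 925 mm from the base axis. Payload 5.7 kg.
Tool frame: the origin (TCP) lies at the centre of the arm's flange, where the gripper is bolted on; the fingertips stand r.finger_overhang ahead of it and the grasp point (between the pads) lies 163 mm ahead of it (r.finger_overhang is the distance from the TCP to the fingertips, in mm); z points along the fingers, x is the direction in which the jaws open and shut, and the axes are right-handed (so a half turn about z gives the same grasp; the last joint's range is limited). The gripper opens to 88 mm and grips with 3 to 60 N. Pads are 20 mm wide; open, the fingers measure 115 mm over their backs; the gripper's body (75 mm by 178 mm) begins 61 mm behind the grasp point.
Start: joints at [1.017, 0.359, 1.51, -0, 1.272, -0.115], TCP at [254.911, 543.145, 404.623] pointing down, gripper open.
Joint ranges: [-2.97, 2.97], [-1.01, 2.36], [0.21, 2.38], [-0.96, 4.11], [0.2, 2.71], [-2.98, 2.98]. Speed limits (rad/s): [2.39, 2.39, 3.14, 3.14, 3.14, 3.14].

## Interface

Orientations are given as a 3x3 rotation matrix whose columns are the frame's x, y, z axes.
In Python, from plant import r gives the robot as it stands.
- The arm moves only by the tool carry_out, never from a script. Its argument "moves" is a list of rows, each a list of 6 numbers: the shift along the tool's x, y, z in cm, then the turn, a rotation vector about the tool's x, y, z in degrees. A call has 1 to 20 rows; each row shifts and turns the commanded pose from where the row before left it, along the tool's axes as they then stand; what a row does not reach is not made up. A row lasts 1/8 s, in which the tool goes at most 62.5 mm and 10.7 degrees, less where a joint would pass 70% of its speed; a pose out of reach is approached as far as the arm can. A call is refused whole if a number of a shift passes 6.25 or a number of a turn 10.7, either way. A call with a gripper value outside its range is refused whole. "jaw" is the opening, from 0 (shut) to 1 (fully open), set as the call begins (left out, the last holds). The fingers move at their own pace and stop on an object; "squeeze" is the grip in N (left out, the last holds). Time passes only in rows, so rows that do not move let the fingers close. It gives the time, the measured TCP pose, the force and the opening at its end, in the units of the state.
- r.state(): the state, without advancing time (a new reading comes with each control period).
- r.camera(name): name is "side" or "top" or "wrist"; returns the picture (420x560x3 uint8, blue, green, red); there is no depth.
- r.camera_params(name): a dict with "vertical_fov" (degrees; the focal length in pixels is half the picture's height over the tangent of half this angle, whatever the lens; pixels are square), "cx", "cy" (the principal point, pixels), "R" (3x3) and "t" (3): a world point X has camera coordinates R X + t; the wrist camera has in their place "T_tool_cam" (4x4, takes a point from camera to tool coordinates, whose origin is the TCP and whose axes are the tool frame's). Camera axes: x right, y down, z forward; pixel columns grow to the right and rows downward; lengths in mm; the calibration is good to about 2 mm. A picture is of the moment at which its call begins: read the wrist's pose just before it. camera_params takes no time and is no camera call.
- r.job_done(): hands the job in, once; it reports no verdict.
The state is a dict: "time": time; "joint_pos": joint angles; "qvel": joint speeds; "joint_efforts": joint torques, N m; "tcp_pos": TCP position; "orientation": TCP orientation; "contact_force": force on the tool from outside, world axes, zero at the start; "torque": the same for the moment, N m; "gripper_width": finger opening in mm.
Only numpy, scipy, OpenCV 4.12 (cv2) and the standard library are available. Lean on these libraries where they do the work, as an engineer would, in place of code of your own. Each camera call takes 0.05 s, during which the arm holds its last target.

## Task

The technician has to reach the finished piece in the milling chamber, but the worn bolt on the guard gate sags and its head catches behind the bent-up lip of the keeper. Take the bolt by its red knob, lift it over the lip while pulling it back out of the keeper without forcing it, then swing the self-closing gate towards you about a hand's width (roughly 9 cm at its free edge) and finish still holding it there, gripping on without letting go. Leave the other things on and in the mill and on the table where they are.

Things in the scene. Friction and masses are not known exactly. Their poses are not given: they have to be found in the camera images.
- mill: The fixed white milling unit, hood removed: an open-topped chamber 280 mm deep (x), 420 mm wide (y), 150 mm high, with a base 40 mm high. Origin: centre of its underside on the table; its front with the gate faces the unit's -x, towards the robot; its +y is to the left as the robot sees it. Its place and turn vary.
- gate: The guard gate in the front of the mill: blue frame with a clear pane, 240 mm wide, 12 mm thick, from 45 to 150 mm above the table. Hinged upright at its right-hand (mill -y) end; carries the bolt on the outside of its left-hand stile. Origin: on the hinge axis at table height; axes parallel to the mill's when shut, y running along the gate to the free edge.
- gate_swing (a joint): Gate angle in rad: 0 shut, growing as the free edge swings outward towards the robot (seen from above anticlockwise about the hinge), at most 1.1. A spring pulls it shut with about 0.5 N m when shut and 0.6 N m at 0.4 rad, so that it closes when released; 0.1 rad moves the free edge 24 mm.
- hinge (a point): A point on the gate's hinge axis, 150 mm above the table, level with the gate's top. In the mill's frame at (-130, -135, 150) mm.
- free_edge (a point): Top of the gate's free edge, 240 mm from the hinge axis.
- bolt: Steel barrel bolt lying along the gate (its y axis points to the keeper), 22 mm in front of the gate's mid-plane, 135 mm above the table when it sags: shaft 10 mm thick, at the keeper end a round head 24 mm across, 14 mm long. It slides and lifts but does not turn. Origin: on the shaft's axis under the red knob; with the bolt shut, 200 mm along the gate from the hinge axis. About 0.2 kg.
- knob (a point): Grip point on the axis of the bolt's red upright knob, 58 mm above the shaft axis, to be gripped from above. The knob is a cylinder 18 mm across and 45 mm tall on a stem; its lower end is 166 mm and its top 211 mm above the table when the bolt sags, so it stands clear above the gate.
- bolt_draw (a joint): How far the bolt is pulled back, in m: 0 shut in the keeper, grows towards the hinge (mill -y), at most 0.050. It starts between 0 and 0.005 and slides with some 1.5 N of friction. Free of the keeper from 0.030.
- bolt_lift (a joint): How far the bolt is raised in its worn straps, in m: 0 sagging (it falls back by its weight), at most 0.014. The head passes over the keeper's lip from about 0.006; it passes comfortably at 0.010.
- keeper: The brass keeper, fixed to the left-hand post of the mill's front: a trough that takes the bolt's head, with a front cheek that keeps the gate shut and, on the side towards the gate, a bent-up lip that stands 5.5 mm above the underside of the sagging head. The head meets the lip after the bolt is pulled back 8 mm. Origin: the same as the mill's.
- blank_disc: Bystander: white milling disc, 98 mm across, 16 mm thick, lying on the table. Origin: centre of its underside.
- bur_jar: Bystander: small glass jar with a blue cap, 60 mm across, 75 mm tall. Origin: centre of its underside.
- jaw_model: Bystander: horseshoe-shaped jaw model, pink base with white teeth, about 50 x 70 mm, 26 mm tall. Origin: centre of its underside.
- brush: Bystander: dust brush with a wooden handle, 170 mm long, lying along its x axis. Origin: centre of its underside.
- cup: Bystander: empty blue cup, 70 mm across, 80 mm tall. Origin: centre of its underside.
- driver: Bystander: screwdriver with a black handle, 150 mm long, lying along its x axis. Origin: centre of its underside.
- block: Bystander: white ceramic block, 30 x 45 x 20 mm, lying on the chamber's floor behind the gate. Origin: centre of its underside.

How it is judged:
By the outcome, as a careful person would: the job done as asked, in the order asked, and still so for the second after the job is handed in, while the arm keeps its last pose, push and grip.
It also fails if it takes over 32 s, if anything falls off the work surface, if the arm or the gripper's body presses on something with over 40 N, if the wrist force passes 120 N, or if a joint passes its speed limit or range.

## Working session

There is one attempt and no reset: what is moved stays moved. The work goes in short steps, Python scripts to look and compute and a tool call to move; the robot and the scene stay as the last step left them, time stands still between calls to the robot, and variables do not carry over. Pictures are saved under pics/ and viewed, and the job is handed in when it is done.

Besides the shell and the picture viewer there is one more tool, called after "Emit:" as name([rows], argument=value, ...), one row to a line, values as JSON. carry_out: Moves the arm, as the interface text tells. Its arguments: {"type":"object","properties":{"moves":{"type":"array"},"jaw":{"type":"number"},"squeeze":{"type":"number"}},"required":["moves"]}

```bash
mkdir -p pics; ls
python3 - <<'E'
from plant import r
import cv2
s=r.state()
for k in("time","tcp_pos","orientation","contact_force","gripper_width"):print(k,s[k])
print(r.finger_overhang)
for n in("side","top"):
    cv2.imwrite(f"pics/{n}0.png",r.camera(n)); print(n,r.camera_params(n))
print(r.camera_params("wrist"))
E
```

```text
pics
time 0.0
tcp_pos [254.73352453 542.83720332 403.8226176 ]
orientation [[ 4.24830992e-01  9.05272215e-01 -9.19163485e-04]
 [ 9.05270931e-01 -4.24831948e-01 -1.53551678e-03]
 [-1.78055069e-03 -1.79756867e-04 -9.99998399e-01]]
contact_force [-0.32195136  0.14684688 -0.78175241]
gripper_width 87.71714541973482
182.0
side {'vertical_fov': 45.9240841659488, 'cx': 286.3285828300812, 'cy': 203.25749439624317, 'R': array([[ 0.914884  , -0.40343227, -0.01515498],
       [-0.31949423, -0.70056424, -0.63806989],
       [ 0.24680095,  0.58860186, -0.7698293 ]]), 't': array([-514.375594  ,  289.77436189, 1488.00706042])}
top {'vertical_fov': 50.00246640666966, 'cx': 274.1434278603613, 'cy': 207.58110608106216, 'R': array([[-0.02354935, -0.99958458,  0.0166163 ],
       [-0.99065968,  0.02109969, -0.13471523],
       [ 0.13430867, -0.01963355, -0.99074502]]), 't': array([  -1.52069231,  577.91705737, 1217.97873504])}
{'vertical_fov': 64.94661925446752, 'cx': 278.885775915571, 'cy': 207.92468874702203, 'T_tool_cam': array([[ 9.99999666e-01,  3.63141830e-04,  7.31792162e-04,
        -3.92559018e-01],
       [-5.51629295e-04,  9.60874045e-01,  2.76985135e-01,
        -7.64982438e+01],
       [-6.02575206e-04, -2.76985447e-01,  9.60873925e-01,
         1.92907849e+01],
       [ 0.00000000e+00,  0.00000000e+00,  0.00000000e+00,
         1.00000000e+00]])}
```

View pics/side0.png

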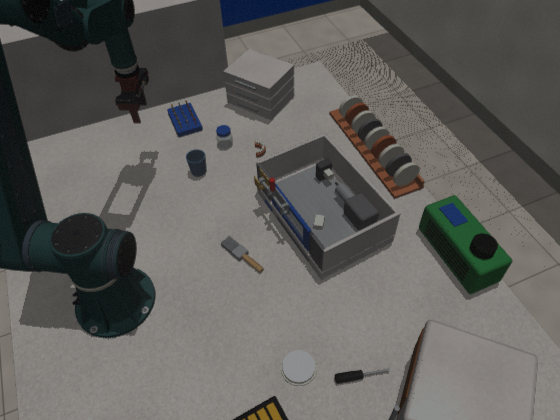

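View pics/top0.png

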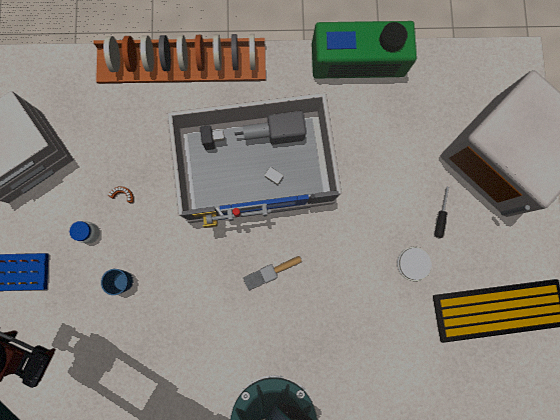

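The side view shows the red knob near (272,184). In the top view it is near (236,212), with the keeper at about (209,218) and the mill's rim corners at about (170,112), (325,95), (340,193) and (182,218).

```bash
cat > h.py <<'E'
import numpy as np, cv2
from plant import r
def ray(n,u,v,s=None):
    p=r.camera_params(n); f=210/np.tan(np.radians(p["vertical_fov"]/2))
    d=np.array([(u-p["cx"])/f,(v-p["cy"])/f,1.])
    if n=="wrist":
        T=p["T_tool_cam"];O=np.array(s["orientation"]);t=np.array(s["tcp_pos"])
        return O@T[:3,3]+t,O@(T[:3,:3]@d)
    R=np.array(p["R"]);return -R.T@p["t"],R.T@d
def plane(n,u,v,z,s=None):
    c,d=ray(n,u,v,s);return c+d*(z-c[2])/d[2]
def tri(a,b):
    A=np.zeros((3,3));y=np.zeros(3);
    for c,d in(a,b):
        d=d/np.linalg.norm(d);P=np.eye(3)-np.outer(d,d);A+=P;y+=P@c
    x=np.linalg.solve(A,y)
    return x,[np.linalg.norm((np.eye(3)-np.outer(d,d)/(d@d))@(x-c)) for c,d in(a,b)]
def red(im,box):
    x0,y0,x1,y1=box;b,g,rr=[im[y0:y1,x0:x1,i].astype(int) for i in range(3)]
    m=((rr>1.7*g+20)&(rr>1.7*b+20)).astype(np.uint8)
    n,l,st,c=cv2.connectedComponentsWithStats(m)
    return [(c[i]+[x0,y0],st[i]+[x0,y0,0,0,0]) for i in range(1,n) if st[i][4]>5]
E
python3 - <<'E'
from h import *
S=cv2.imread("pics/side0.png");T=cv2.imread("pics/top0.png")
a=red(S,(250,165,300,210));b=red(T,(215,195,260,230));print(a,b)
print(tri(ray("side",*a[0][0]),ray("top",*b[0][0])))
for z in(188,211):print(z,plane("top",*b[0][0],z),plane("side",*a[0][0],z))
cv2.imwrite("pics/t0z.png",cv2.resize(T[85:235,155:355],None,fx=4,fy=4,interpolation=2))
cv2.imwrite("pics/s0z.png",cv2.resize(S[125:275,240:410],None,fx=4,fy=4,interpolation=2))
E
```

```text
[(array([271.63157895, 179.52631579]), array([269, 178,   6,   4,  19]))] [(array([235.65909091, 211.02272727]), array([232, 208,   8,   7,  44]))]
(array([550.79170808,  81.74651351, 201.87029711]), [np.float64(1.5681936774838852), np.float64(1.5681936774841312)])
188 [551.05102974  83.01685873 188.        ] [556.77410903  93.43820909 188.        ]
211 [548.06948957  81.48956987 211.        ] [549.45942595  73.69823581 211.        ]
```

View pics/t0z.png

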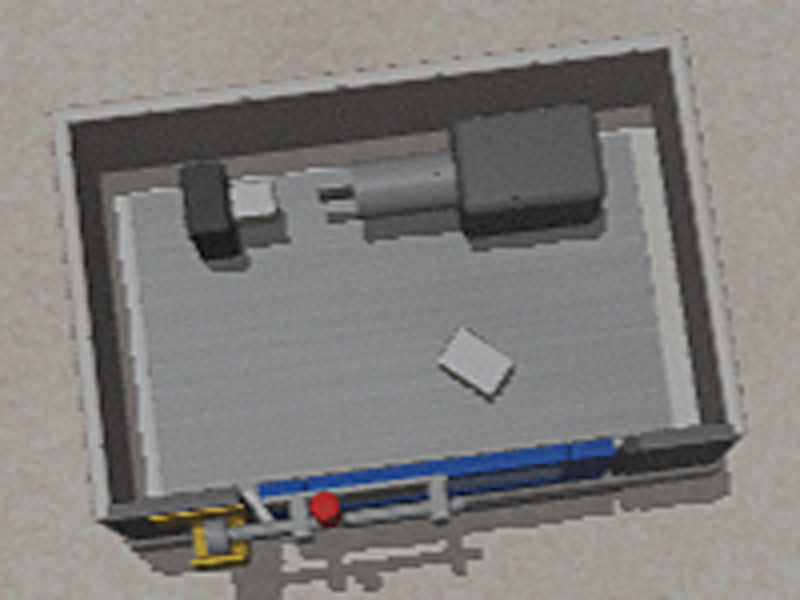

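View pics/s0z.png

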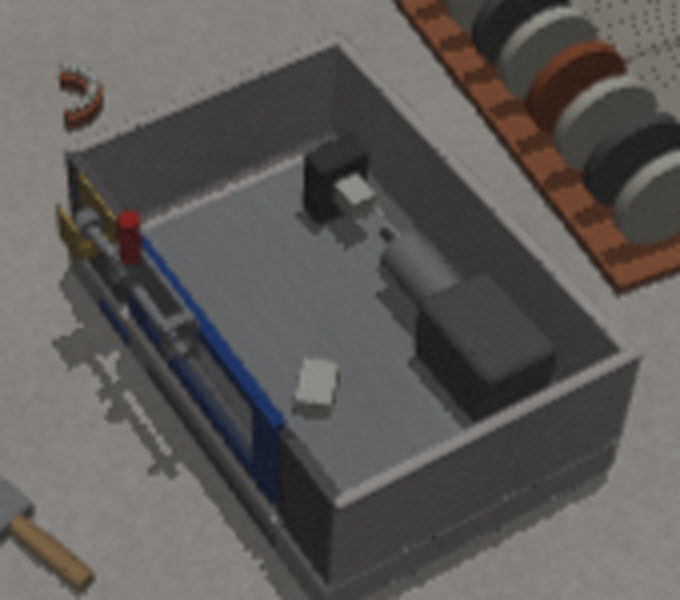

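The zoomed top view shows the outer rim corners at (57,112), (683,40), (742,435) and (100,520) in zoomed pixels. The knob's top is at (325,508). I'll get the mill's yaw and the predicted knob from these.

Run:
```python
from h import *
C=[plane("top",155+x/4,85+y/4,150)[:2] for x,y in((57,112),(683,40),(742,435),(100,520))]
BL,BR,FR,FL=C
for a in C:print(a)
print(np.linalg.norm(BL-BR),np.linalg.norm(FL-FR),np.linalg.norm(BL-FL),np.linalg.norm(BR-FR))
M=np.array([[140,210],[140,-210],[-140,-210],[-140,210]],float);Cm=np.array(C)
X=M@np.array([1,1j]);Y=Cm@np.array([1,1j]);Yc=Y-Y.mean()
k=(Yc*X.conj()).sum();th=np.angle(k);print("yaw",th,np.degrees(th),Y.mean(), "scale",abs(k)/(abs(X)**2).sum())
e=np.exp(1j*th)
for n,p in(("hinge",-130-135j),("knob draw0",-152+65j),("draw5",-152+60j)):print(n,Y.mean()+e*p)
print("rails",np.degrees(np.angle((Y[0]-Y[1])*-1j)),np.degrees(np.angle((Y[3]-Y[2])*-1j)),np.degrees(np.angle(Y[0]-Y[3])))
# knob top ~ top red centroid z ~209; side lower part shading
S=cv2.imread("pics/side0.png");print(S[176:196,268:278,2]);
```

```text
[817.33386211 255.32036273]
[ 859.42078481 -155.45826763]
[ 594.81294813 -182.98839316]
[548.84985267 226.18324913]
412.92904018678263 411.7451141226278 270.0604278879926 266.03611605279474
yaw 0.10665018805269706 6.110605659696097 (705.1043619317069+35.76423776615329j) scale 0.9742261016228064
hinge (590.213485384413-112.3069832262951j)
knob draw0 (547.0488586997282+84.21480946645389j)
draw5 (547.5810993253699+79.24321818031456j)
rails 5.8499100353750375 6.409284834396379 6.193760302515418
[[ 72  68  61  61  63  66  60  62  65  66]
 [ 68  71  78  78  81  74  66  65  67  75]
 [ 82  78 108 125 124 111  87  73  72  84]
 [103  85 124 126 125 125 118  81  85 100]
 [ 64  85 120 125 126 119 102  86 102 134]
 [ 57  58  95 109 115  92  70 113 129 127]
 [ 57  47  56  59  59  60  70 107 113 110]
 [ 54  46  60  59  61  58  61  79  94 101]
 [ 56  53  58  61  63  59  54  45  63  94]
 [ 66  66  60  61  61  60  55  37  38  64]
 [ 85  81  59  61  61  61  55  48  27  50]
 [ 95  79  58  60  60  60  60  70  46  33]
 [ 89  75  56  59  62  60  58  71  77  38]
 [ 67  86  59  59  61  61  54  53  80  68]
 [ 64  63  61  59  59  58  56  46  65  92]
 [ 54  63  65  54  54  48  42  45  49  71]
 [ 51  60  69  61  49  48  49  44  46  50]
 [ 55  60  76  64  51  49  49  45  46  47]
 [ 57  61  55  52  48  48  46  45  46  44]
 [ 51  52  42  47  49  53  51  50  47  46]]
```

Emit:
carry_out([
  [-2.6, 3.5, -0.3, 0, 0, 0],
  [-2.6, 3.5, -0.3, 0, 0, 0],
  [-2.6, 3.5, -0.3, 0, 0, 0],
  [-2.6, 3.5, -0.3, 0, 0, 0],
  [-2.6, 3.5, -0.3, 0, 0, 0],
  [-2.6, 3.5, -0.3, 0, 0, 0],
  [-2.6, 3.5, -0.3, 0, 0, 0],
  [-2.6, 3.5, -0.3, 0, 0, 0],
  [-2.6, 3.5, -0.3, 0, 0, 0],
  [-2.6, 3.5, -0.3, 0, 0, 0],
  [-2.6, 3.5, -0.3, 0, 0, 0],
  [-2.6, 3.5, -0.3, 0, 0, 0],
  [0, 0, 0, 0, 0, -10.4],
  [0, 0, 0, 0, 0, -10.4],
  [0, 0, 0, 0, 0, -10.4],
  [0, 0, 0, 0, 0, 0],
], jaw=1)

```text
time: 2.1
tcp_pos: [502.4, 82.2, 440.3]
orientation: [[-0.104, 0.995, -0.001], [0.995, 0.104, -0.0], [-0.0, -0.001, -1.0]]
contact_force: [-0.3, 0.5, 0.1]
gripper_width: 87.8
```

Run:
```python
from h import *
import pickle
s=r.state();im=r.camera("wrist");pickle.dump(s,open("s1.pkl","wb"))
cv2.imwrite("pics/w1.png",im)
print(s["time"],s["tcp_pos"],s["orientation"],s["contact_force"])
```

```text
2.1 [502.4149068   82.19277898 440.33187799] [[-1.03781008e-01  9.94599855e-01 -7.94607718e-04]
 [ 9.94600172e-01  1.03780952e-01 -1.11753378e-04]
 [-2.86847480e-05 -8.01914851e-04 -9.99999678e-01]] [-0.2613524   0.50800462  0.10341557]
```

View pics/w1.png

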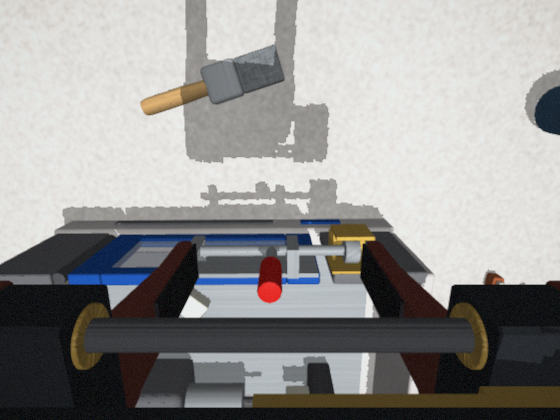

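The wrist view shows the knob leaning in perspective, with its top disc near (270,292) and the bolt's shaft as a near-horizontal line at row 250. The gate is on the left and the brass keeper is at about (350,250). I'll measure the knob's top and the gate's line.

Run:
```python
from h import *
import pickle
s=pickle.load(open("s1.pkl","rb"));im=cv2.imread("pics/w1.png")
k=red(im,(240,235,300,320));print(k)
b=im[250:310,250:290,2];bright=np.argwhere((im[250:310,250:290,2]>200)&(im[250:310,250:290,1]<90))
print("bright",bright.mean(0)+[250,250],bright.min(0)+[250,250],bright.max(0)+[250,250])
x0,y0,w,h,_=k[0][1]
m=bright
top=(x0+w/2, y0+h-w/2)
print("top",top,plane("wrist",*top,211,s),plane("wrist",k[0][0][0],k[0][0][1],188,s))
print("w mm at 211:",plane("wrist",x0+w,top[1],211,s)-plane("wrist",x0,top[1],211,s))
# gate back top edge: last blue row per column
hsv=cv2.cvtColor(im,cv2.COLOR_BGR2HSV);B=cv2.inRange(hsv,(108,120,50),(125,255,255))
B[:230]=0;B[300:]=0;pts=[]
for u in list(range(80,150))+list(range(205,250))+list(range(290,312)):
    v=np.flatnonzero(B[:,u])
    if len(v):pts.append((u,v.max()+1))
P=np.array([plane("wrist",u,v,150,s)[:2] for u,v in pts])
vx,vy,px,py=cv2.fitLine(P.astype(np.float32),cv2.DIST_HUBER,0,.01,.01).ravel()
if vy<0:vx,vy=-vx,-vy
yaw=np.arctan2(-vx,vy);print("gate yaw",yaw,np.degrees(yaw),"pt",px,py)
g=np.array([vx,vy]);n=np.array([-vy,vx])  # towards robot
d=(P-[px,py])@n;print("resid",np.std(d))
us=np.flatnonzero(B[270:284].sum(0));us=us[us<330];print("blue cols",us.min(),us.max())
for u in(us.min(),us.max()):
    p=plane("wrist",u,278,150,s)[:2];print(u,p)
kt=plane("wrist",*top,211,s)[:2]
print("knob in front of back edge (expect 28):",(kt-[px,py])@n)
```

```text
[(array([269.76039387, 279.82932166]), array([258, 257,  24,  46, 914]))]
bright [292.03072626 269.12011173] [282 258] [302 280]
top (np.float64(270.0), np.float64(291.0)) [548.38466516  80.74667789 211.        ] [551.99769418  80.32217971 188.        ]
w mm at 211: [-1.78400624e+00  1.70496603e+01 -2.84217094e-14]
gate yaw 0.10970434 6.2855954 pt 585.5495 2.7936661
resid 1.4941407895900503
blue cols 67 319
67 [ 589.87524317 -102.42183713]
319 [565.99695601 125.73289139]
knob in front of back edge (expect 28): 28.406778829595385
```

Emit:
carry_out([
  [-0.3, 2.3, 0, 0, 0, 0],
  [-0.3, 2.3, 0, 0, 0, 0],
  [0, 0, 2.5, 0, 0, 0],
  [0, 0, 2.5, 0, 0, 0],
  [0, 0, 2.0, 0, 0, 0],
  [0, 0, 1.0, 0, 0, 0],
  [0, 0, 0.7, 0, 0, 0],
  [0, 0, 0, 0, 0, 0],
  [0, 0, 0, 0, 0, 0],
], jaw=1)

```text
time: 3.28
tcp_pos: [549.2, 81.2, 354.3]
orientation: [[-0.105, 0.994, 0.001], [0.994, 0.105, -0.0], [-0.0, 0.001, -1.0]]
contact_force: [0.2, 0.2, -0.7]
gripper_width: 88.0
```

Run:
```python
from h import *
im=r.camera("wrist");cv2.imwrite("pics/w2.png",im)
```

```text
(no output)
```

View pics/w2.png

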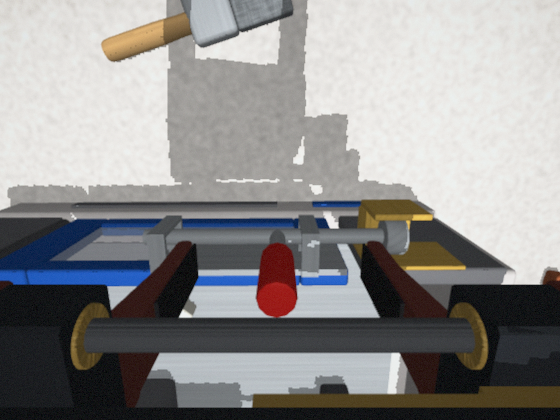

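The knob stands centred between the open fingers (about column 278), with the pads level with its middle. I'm closing on it.

Emit:
carry_out([
  [0, 0, 0, 0, 0, 0],
  [0, 0, 0, 0, 0, 0],
  [0, 0, 0, 0, 0, 0],
  [0, 0, 0, 0, 0, 0],
  [0, 0, 0, 0, 0, 0],
  [0, 0, 0, 0, 0, 0],
  [0, 0, 0, 0, 0, 0],
  [0, 0, 0, 0, 0, 0],
], jaw=0, squeeze=40)

```text
time: 4.32
tcp_pos: [549.0, 81.1, 353.7]
orientation: [[-0.106, 0.994, -0.0], [0.994, 0.106, -0.0], [-0.0, -0.0, -1.0]]
contact_force: [-0.1, -1.2, 0.1]
gripper_width: 17.1
```

Emit:
carry_out([
  [0, 0, -0.3, 0, 0, 0],
  [0, 0, -0.4, 0, 0, 0],
  [0, 0, -0.3, 0, 0, 0],
  [0, 0, 0, 0, 0, 0],
  [0, 0, 0, 0, 0, 0],
])

```text
time: 4.95
tcp_pos: [548.9, 81.1, 363.7]
orientation: [[-0.106, 0.994, 0.0], [0.994, 0.106, -0.0], [-0.0, -0.0, -1.0]]
contact_force: [-0.2, -1.1, -2.0]
gripper_width: 17.6
```

Run:
```python
from h import *
im=r.camera("wrist");cv2.imwrite("pics/w3.png",im)
```

```text
(no output)
```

View pics/w3.png

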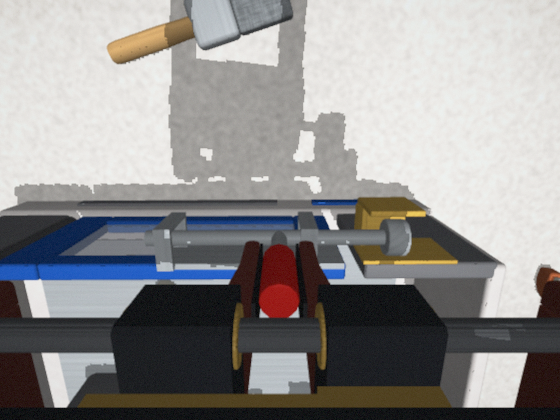

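The downward force is 2 N, which is the bolt's weight, and the bolt has risen in its straps with the knob held. The head at (397,237) is now raised above the brass lip. Next I draw it back along the gate.

Emit:
carry_out([
  [-0.4, 0, 0, 0, 0, 0],
  [-0.5, 0, 0, 0, 0, 0],
  [-0.5, 0, 0, 0, 0, 0],
  [-0.5, 0, 0, 0, 0, 0],
  [0, 0, 0, 0, 0, 0],
])

```text
time: 5.62
tcp_pos: [551.0, 61.6, 363.6]
orientation: [[-0.105, 0.994, 0.0], [0.994, 0.105, -0.001], [-0.001, -0.0, -1.0]]
contact_force: [1.1, -1.7, -2.7]
gripper_width: 17.6
```

Emit:
carry_out([
  [-0.5, 0, 0, 0, 0, 0],
  [-0.5, 0, 0, 0, 0, 0],
  [-0.5, 0, 0, 0, 0, 0],
  [-0.3, 0, 0, 0, 0, 0],
  [0, 0, 0, 0, 0, 0],
])

```text
time: 6.25
tcp_pos: [553.0, 43.9, 363.7]
orientation: [[-0.105, 0.994, 0.0], [0.994, 0.105, -0.001], [-0.001, 0.0, -1.0]]
contact_force: [0.9, -0.8, -2.4]
gripper_width: 17.6
```

Run:
```python
from h import *
im=r.camera("wrist");cv2.imwrite("pics/w4.png",im)
```

```text
(no output)
```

View pics/w4.png

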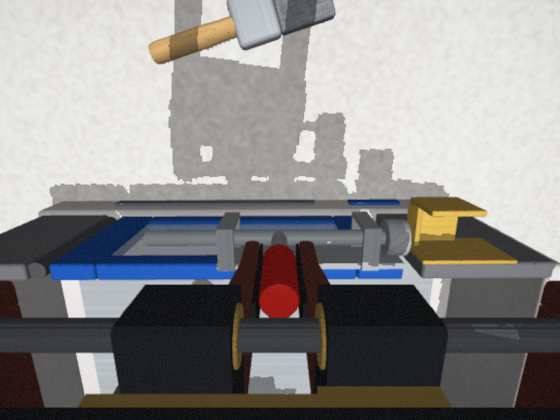

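The head at (397,237) is now clear of the keeper trough, which starts at column 410. Draw is about 40 mm and forces stay small. Next I swing the gate on an arc about the hinge, turning the tool with it.

Emit:
carry_out([
  [-0.06, -0.38, 0, 0, 0, -1.36],
  [-0.12, -0.76, 0, 0, 0, -2.72],
  [-0.12, -0.76, 0, 0, 0, -2.72],
  [-0.06, -0.38, 0, 0, 0, -1.36],
  [0, 0, 0, 0, 0, 0],
])

```text
time: 6.92
tcp_pos: [531.2, 37.1, 364.0]
orientation: [[-0.245, 0.969, 0.001], [0.969, 0.245, -0.0], [-0.001, 0.001, -1.0]]
contact_force: [3.2, -1.3, -1.9]
gripper_width: 17.5
```

Run:
```python
from h import *
im=r.camera("wrist");cv2.imwrite("pics/w5.png",im)
```

```text
(no output)
```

View pics/w5.png

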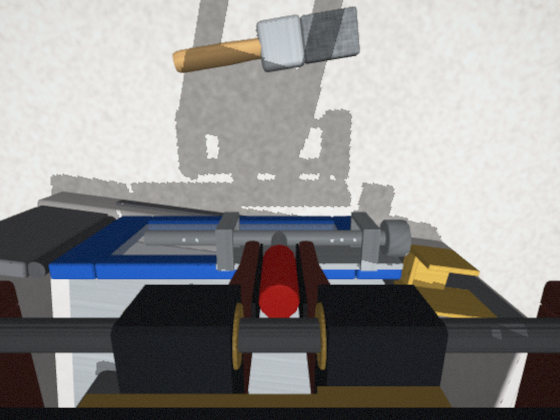

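The gate has left the front: the keeper now lies behind it at (440,270), and the bolt still sits in the same place between the fingers. I'll continue the arc.

Emit:
carry_out([
  [-0.06, -0.38, 0, 0, 0, -1.36],
  [-0.12, -0.76, 0, 0, 0, -2.72],
  [-0.12, -0.76, 0, 0, 0, -2.72],
  [-0.12, -0.76, 0, 0, 0, -2.72],
  [-0.12, -0.76, 0, 0, 0, -2.72],
  [-0.06, -0.38, 0, 0, 0, -1.36],
  [0, 0, 0, 0, 0, 0],
  [0, 0, 0, 0, 0, 0],
])

```text
time: 7.98
tcp_pos: [497.4, 19.0, 363.7]
orientation: [[-0.466, 0.885, -0.0], [0.885, 0.466, 0.0], [0.0, 0.0, -1.0]]
contact_force: [2.3, 1.7, -1.8]
gripper_width: 17.2
```

Run:
```python
from h import *
import pickle
s=r.state();im=r.camera("wrist");cv2.imwrite("pics/w6.png",im);pickle.dump(s,open("s6.pkl","wb"))
print(s["time"],s["tcp_pos"],np.degrees(np.arctan2(-s["orientation"][0][0],s["orientation"][1][0])))
cv2.imwrite("pics/top6.png",cv2.resize(r.camera("top")[85:260,135:355],None,fx=3.4,fy=3.4,interpolation=2))
cv2.imwrite("pics/side6.png",cv2.resize(r.camera("side")[105:285,220:420],None,fx=3.3,fy=3.3,interpolation=2))
```

```text
7.975 [497.38365425  18.97976684 363.66019676] 27.79298102637905
```

View pics/w6.png

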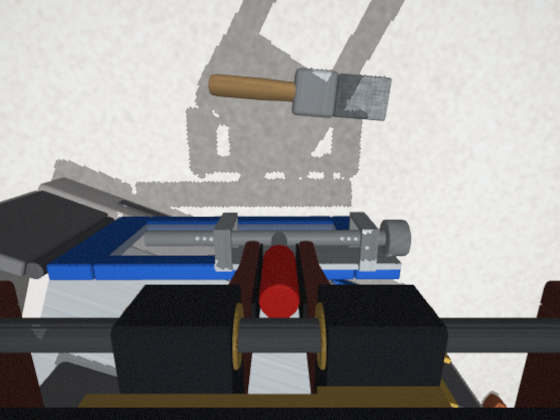

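View pics/top6.png

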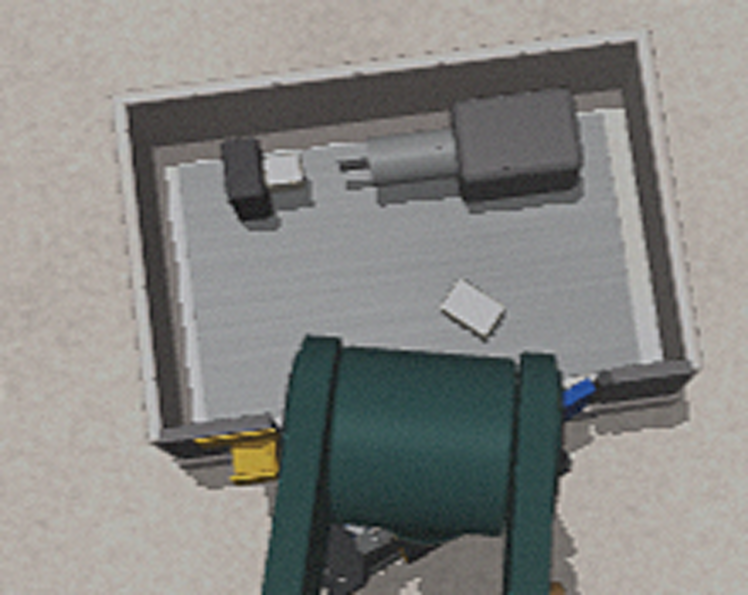

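View pics/side6.png

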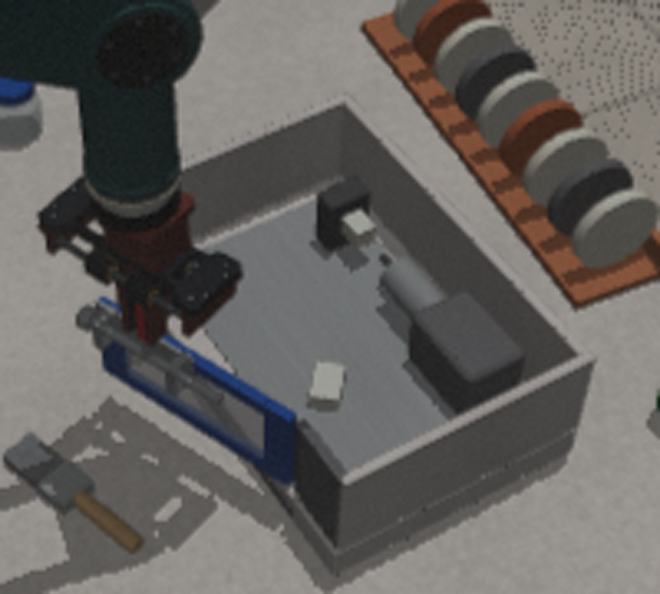

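The gate stands well open with the knob gripped. The bystanders are unmoved in view: the brush is at (40,480) and the block at (327,382) in the side crop. I'll measure the opening from the gate's blue edge.

Run:
```python
from h import *
import pickle
def fit(s,im):
    hsv=cv2.cvtColor(im,cv2.COLOR_BGR2HSV);B=cv2.inRange(hsv,(108,120,50),(125,255,255));B[:235]=0;B[300:]=0
    pts=[]
    for u in list(range(100,230))+list(range(340,395)):
        v=np.flatnonzero(B[:,u])
        if len(v) and v.max()>255:pts.append((u,v.max()+1))
    P=np.array([plane("wrist",u,v,150,s)[:2] for u,v in pts],np.float32)
    vx,vy,px,py=cv2.fitLine(P,cv2.DIST_HUBER,0,.01,.01).ravel()
    if vy<0:vx,vy=-vx,-vy
    us=np.flatnonzero(B[262:275].any(0));us=us[us<420]
    return np.arctan2(-vx,vy),plane("wrist",us.max()+1,268,150,s)[:2]
s=pickle.load(open("s6.pkl","rb"))
y,e=fit(s,cv2.imread("pics/w6.png"));print("yaw",y,"open",y-.107,"free",e)
H=np.array([591,-112.6]);t=s["tcp_pos"][:2]
print("radius",np.linalg.norm(e-H),"from tcp ang",np.arctan2(156.5,-38.),np.arctan2(t[1]-H[1],t[0]-H[0])-np.arctan2(156.5,-38.))
sh=H+240*np.array([-np.sin(.107),np.cos(.107)]);print("edge travel",np.linalg.norm(e-sh),"est",2*240*np.sin((y-.107)/2))
st=r.state();print(st["time"],st["contact_force"],st["gripper_width"])
```

```text
yaw 0.49004114 open 0.38304114 free [478.34312716  98.04566944]
radius 238.87898412090746 from tcp ang 1.8089979852408866 0.3801873881386675
edge travel 91.41376757835228 est 91.368904
8.125 [ 2.84954997  1.59440364 -1.25317027] 17.476302699345077
```

Run:
```python
from plant import r
print(r.job_done()); s=r.state(); print(s["time"],s["tcp_pos"],s["contact_force"],s["gripper_width"])
```

```text
the job is handed in; nothing more can be done
None
the job is handed in; nothing more can be done
```

The gate is open about 9 cm and the arm is still holding the knob; I handed the job in at about 8.1 s of the 32 s allowed. I gripped the knob from above at 40 N, lifted the bolt 10 mm and drew it back about 37 mm, to roughly 40 mm of draw. I then swung the gate about its hinge, turning the tool with it.

- **Opening:** the wrist view gave 0.383 rad, which is about 91 mm at the free edge. The tool's own path gave 0.380 rad.
- **Forces:** contact force was about 3.5 N or less at the end of every move. The jaws read 17.5 mm on the 18 mm knob, so the grip held.
- **Bystanders:** the block and brush looked unmoved in the final pictures. The arm hid part of the top view, and I did not check the other items individually afterwards.
- **Disagreements:** the first side and top views disagreed by about 8 mm on the knob, and the mill's rim measured 2.6% small in the top view. I used the close wrist measurement instead, which put the knob 28.4 mm in front of the gate's back edge, against 28 mm expected.

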